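Take the orange-capped reagent off the analyser carousel

ROBOT

A 6-joint arm with a two-finger parallel gripper is mounted at the origin on the work surface. World frame = base frame: x ahead of the robot, y to its left, z up, the work surface at z = 0. Lengths are in m, angles in rad, forces in N, time in s.
With the tool pointing down it reaches from about 0.3 to 0.85 m from the base axis. Payload 4.2 kg.
Tool frame: the origin (TCP) lies at the very end of the fingers, on their centre line; the grasp point (between the pads) lies 19 mm behind it; z points along the fingers, x is the direction in which the jaws open and shut, and the axes are right-handed (so a half turn about z gives the same grasp; the last joint's range is limited). The gripper opens to 91 mm and grips with 3 to 60 N. Pads are 32 mm wide; open, the fingers measure 118 mm over their backs; the gripper's body (76 mm by 178 mm) begins 60 mm behind the grasp point.
Start: joints at [1.195, 0.32, 1.565, -0, 1.257, -0.02], TCP at [0.2, 0.539, 0.214] pointing down, gripper open.
Joint ranges: [-3.11, 3.11], [-0.84, 2.01], [0.21, 2.61], [-1.34, 4.49], [0.05, 2.63], [-2.56, 2.56]. Speed limits (rad/s): [2.57, 2.57, 3.14, 3.14, 3.14, 3.14].

INTERFACE

Orientations are given as a 3x3 rotation matrix whose columns are the frame's x, y, z axes.
In Python, from workcell import bot, planner, vision, job_done gives the robot as it stands. The module is installed in compiled form; this text tells all that it offers. Calls block until the motion is done:
- bot.reach(position, orientation): joint-space move of the TCP to a pose.
- bot.move_l(position, speed=0.15, attitude=None, f_stop=None): straight line of the TCP; attitude=None keeps the orientation; speed is the mean speed in m/s. With f_stop (N) it stops when the force on the tool has changed by that much, and returns True; else False.
- bot.move_joints(angles): joint-space move.
- bot.set_gripper(opening, grasp_force=None): finger opening in m; grasp_force is the grip in N (None keeps the last); returns when the fingers have stopped.
- bot.sleep(seconds).
- planner.inverse_kinematics(position, orientation): joint angles nearest the present ones, or None.
- bot.observe(): the state.
- vision.get_image(name): name is "side" or "top" or "wrist"; returns a dict with "image" (420x560x3 uint8, blue, green, red), "mtx" (3x3 intrinsics, pixels), "rvec" (rotation vector, rad) and "tvec" (3), from world to camera coordinates, as OpenCV has them. Camera axes: x right, y down, z forward; pixel columns grow to the right and rows downward; lengths in m; the calibration is good to about 2 mm. The wrist camera is an equidistant fisheye: a pixel r from the principal point sees the ray r / f radians off the axis. A picture is of the moment at which its call begins. There is no depth.
A pose or a line that the arm cannot do raises bot.MotionError and nothing moves.
- job_done(): hands the job in, once; it reports no verdict.
The state is a dict: "time": time; "joint_pos": joint angles; "qd": joint speeds; "effort": joint torques, N m; "position": TCP position; "ee_rot": TCP orientation; "force": force on the tool from outside, world axes, zero at the start; "ft_torque": the same for the moment, N m; "grip_width": finger opening in m.
Only numpy, scipy, OpenCV 4.12 (cv2) and the standard library are available. Lean on these libraries where they do the work, as an engineer would, in place of code of your own. Each camera call takes 0.05 s, during which the arm holds its last target.

TASK

The orange-capped reagent is to go back to the fridge with the bottles in the green carrying tray. Turn the analyser's carousel until that bottle stands in the opening of the clear cover, draw it out of its leaning pocket, and set it down upright in the free place of the tray. Don't let it drop into the tray, and leave all the other bottles in their places.

Things in the scene. Friction and masses are not known exactly. Their poses are not given: they have to be found in the camera images.
- unit: carousel unit of a bench analyser, fixed. Origin on the hub axis at bench height, z up. Round cream housing, 300 mm across, wall 100 mm high (inner face 141 mm from the axis). Over it a fixed clear cover: top plate 158 to 162 mm high, clear side wall, outer radius 141 mm; it has one loading opening (point opening) on the unit's -x side. Bottles under the cover, some 8 mm below it, are out of reach
- opening (a point): middle of the cover's loading opening, 85 mm out from the hub axis along the unit's -x and 160 mm above the bench; axes as the unit's. The opening is a sector 76 degrees wide with dark blue edges: in it the top plate beyond 46 mm from the hub axis and the clear side wall are cut away
- drive_housing (a point): centre of the top of the unit's fixed drive housing, 127 mm above the bench: 170 mm (along the unit's x) by 100 mm, on a plinth 200 x 130 x 55 mm. On it stands a parked sampling arm: column 32 mm across, 25 mm from this point along x, and arm along +x to 120 mm beyond this point, top 236 mm above the bench
- carousel: the rotor in the unit. Origin on the hub axis at bench height, z up. Turns without end either way about z with light drag (about 0.1 N m) and stays where left. Six square white pockets every 60 degrees (33 mm wide inside, 31 mm deep, walls 3 mm), each leaning 25 degrees outward from vertical: a bottle comes out along that leaning axis. The orange-capped bottle's pocket is on the +x axis
- hub_grip (a point): middle of the dark blue bar grip on the carousel's hub, above the cover, on the hub axis, 195 mm above the bench: bar along the carousel's x axis, 62 mm long, 14 mm thick, from 173 to 217 mm above the bench, with a white mark on top of its +x half; turns with the carousel (same axes)
- pocket_orange (a point): where the centre of the orange-capped bottle is when seated in its pocket: 85 mm out from the hub axis along the carousel's +x, 109 mm above the bench; turns with the carousel (same axes as the carousel, not leaning)
- orange_center (a point): opaque off-white round bottle, a plain cylinder 30 mm across and 76 mm tall over its orange cap (the top 18 mm, same diameter), about 60 g; this point is its centre, half-way up; its z runs along the bottle's axis to the cap. It starts seated in its pocket, leaning 25 degrees outward; there only its upper 45 mm stand out of the pocket, so it must be gripped by the upper part or cap
- tray: low green carrying tray, fixed on the bench, 165 x 46 mm (a lug of 16 mm more at each end), walls 20 mm high and 3 mm thick, floor 3 mm. Origin at the centre of its underside, x along its length. Three places in a row along x, 54 mm apart, each 51 x 40 mm inside; two hold bottles, the one at the +x end is free
- free_place (a point): centre of the floor of the tray's free place, 3 mm above the bench; axes as the tray's
- green_center (a point): the same kind of bottle with a green cap, in the middle place of the tray; to be left there. The point is its centre, half-way up
- black_center (a point): the same kind of bottle with a black cap, in the -x end place of the tray; to be left there. The point is its centre, half-way up
- blue_center (a point): the same kind of bottle with a blue cap, in the carousel pocket 120 degrees counter-clockwise (from above) of the orange one's; to be left there. The point is its centre, half-way up
- grey_center (a point): the same kind of bottle with a grey cap, in the carousel pocket 60 degrees clockwise (from above) of the orange one's; to be left there. The point is its centre, half-way up
- pocket_blue (a point): where the centre of the blue-capped bottle is when seated in its pocket; turns with the carousel
- pocket_grey (a point): where the centre of the grey-capped bottle is when seated in its pocket; turns with the carousel
There are look-alikes about, which are no part of the job. What is shaped like the part that bears black_center but brown or pink is not meant.

How it is judged:
By the outcome, as a careful person would: the job done as asked, in the order asked, and still so for the second after the job is handed in, with the robot touching nothing.
It also fails if it takes over 64 s, if anything falls off the work surface, if the arm or the gripper's body presses on something with over 40 N, if the wrist force passes 120 N, or if a joint passes its speed limit or range.

## Working session

There is one attempt and no reset: what is moved stays moved. The work goes in short steps, each a Python script; the robot and the scene stay as the last script left them, time stands still between calls to the robot, and variables do not carry over. Pictures are saved under pics/ and viewed, and the job is handed in when it is done.

```bash
mkdir -p pics; ls; python3 - <<'E'
from workcell import bot, planner, vision
import cv2,numpy as np
for n in ["side","top","wrist"]:
    d=vision.get_image(n); cv2.imwrite(f"pics/{n}0.png",d["image"]); np.savez(f"{n}0.npz",**d)
    print(n,d["mtx"].tolist(),d["rvec"],d["tvec"])
print(bot.observe())
E
```

```text
pics
side [[501.00299567814125, 0.0, 285.0042924904739], [0.0, 501.00299567814125, 211.98619248034308], [0.0, 0.0, 1.0]] [ 0.50814467 -2.75412952  1.13867152] [0.47018125 0.2600099  0.9315121 ]
top [[419.2031819225102, 0.0, 281.5256929724754], [0.0, 419.2031819225102, 211.0016818565161], [0.0, 0.0, 1.0]] [ 2.14007195 -2.11364593  0.14164735] [-0.0443911   0.54845161  0.86091066]
wrist [[325.19226210127806, 0.0, 282.17933787267987], [0.0, 325.19226210127806, 205.55063896397795], [0.0, 0.0, 1.0]] [-2.40151731 -1.66919305 -0.2107132 ] [-0.57460748 -0.02852512  0.38997611]
{'time': 0.15, 'joint_pos': array([ 1.19500345e+00,  3.20155940e-01,  1.56537595e+00,  7.99155582e-06,
        1.25739563e+00, -1.99839192e-02]), 'qd': array([-0.00074776, -0.00422477, -0.00337065,  0.00036761,  0.00049701,
        0.00151233]), 'effort': array([ 1.14068251e-03, -4.12772048e+01, -2.32153630e+01,  7.29602203e-02,
        4.33480914e-02, -8.96155188e-05]), 'position': array([0.20015307, 0.53864534, 0.21331603]), 'ee_rot': array([[ 3.48350748e-01,  9.37364128e-01, -4.96980325e-04],
       [ 9.37363310e-01, -3.48351101e-01, -1.23892259e-03],
       [-1.33444524e-03, -3.42715107e-05, -9.99999109e-01]]), 'force': array([ 0.27105534, -0.34832737, -0.02508625]), 'ft_torque': array([0.01596056, 0.00954576, 0.01938172]), 'grip_width': 0.09104367057445444}
```

View pics/side0.png

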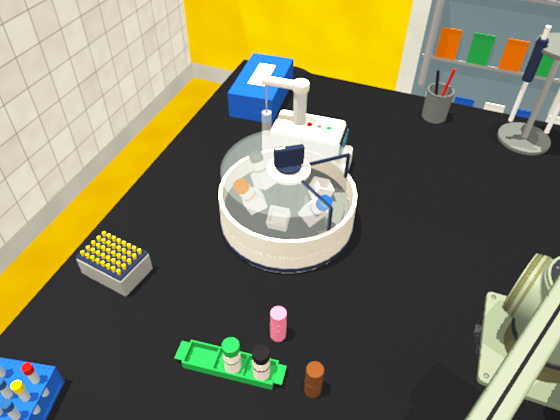

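View pics/top0.png

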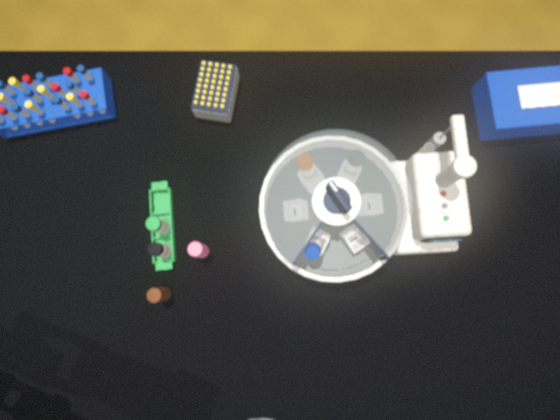

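View pics/wrist0.png

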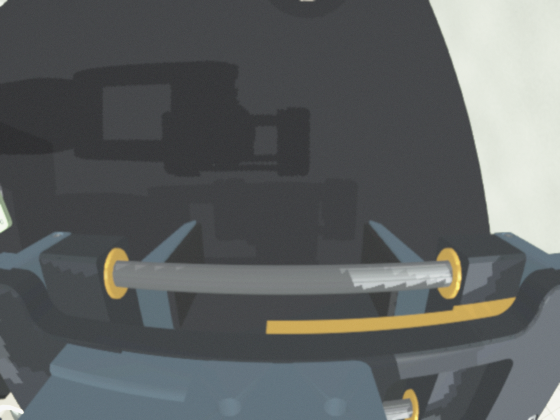

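```bash
python3 - <<'E'
import cv2,numpy as np
t=cv2.imread("pics/top0.png"); s=cv2.imread("pics/side0.png")
cv2.imwrite("pics/t_c.png",cv2.resize(t[120:290,250:480],None,fx=3.4,fy=3.4,interpolation=cv2.INTER_CUBIC))
cv2.imwrite("pics/t_t.png",cv2.resize(t[170:310,130:230],None,fx=4,fy=4,interpolation=cv2.INTER_CUBIC))
cv2.imwrite("pics/s_c.png",cv2.resize(s[120:280,200:380],None,fx=3.7,fy=3.7,interpolation=cv2.INTER_CUBIC))
cv2.imwrite("pics/s_t.png",cv2.resize(s[290:410,160:340],None,fx=4,fy=4,interpolation=cv2.INTER_CUBIC))
E
```

```text
(no output)
```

View pics/t_c.png

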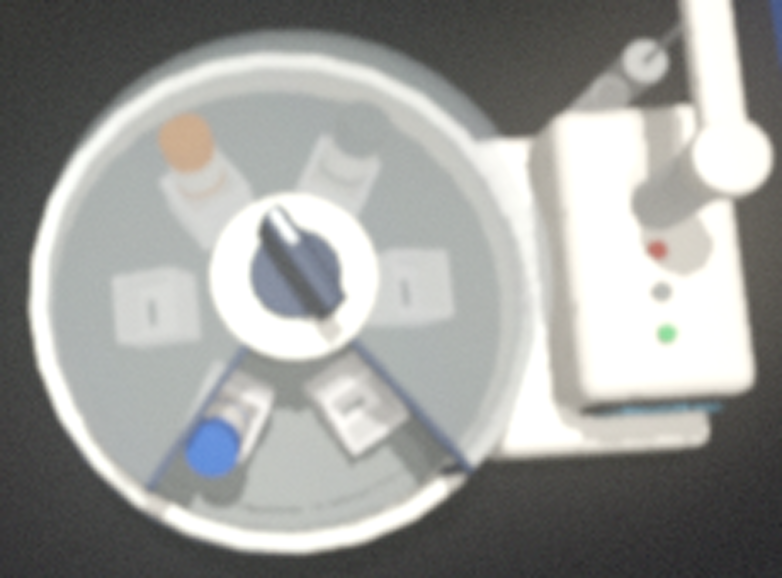

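View pics/t_t.png

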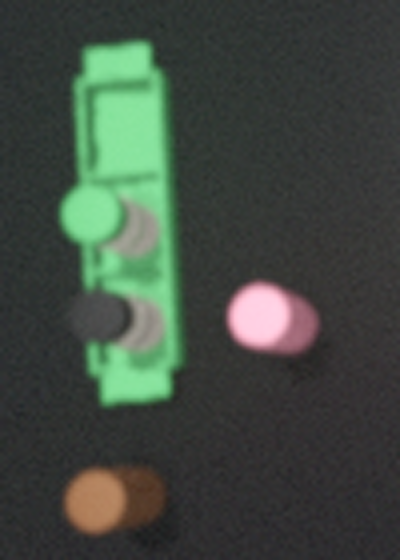

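View pics/s_c.png

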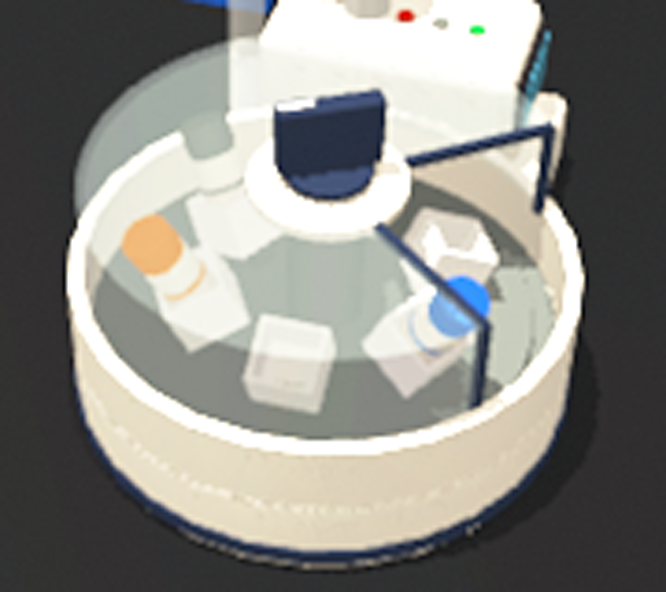

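View pics/s_t.png

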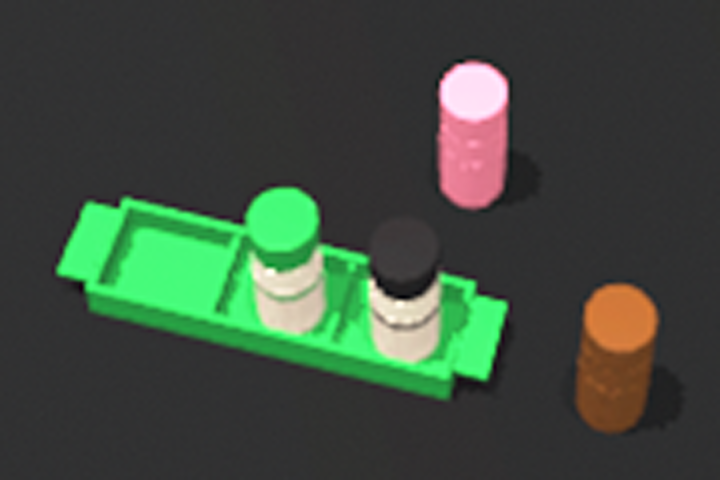

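```bash
cat > geo.py <<'E'
import numpy as np,cv2
from scipy.optimize import least_squares
T={k:dict(np.load(f"{k}0.npz")) for k in("top","side")}
def proj(k,P):
    d=T[k]; return cv2.projectPoints(np.atleast_2d(np.float64(P)),d["rvec"],d["tvec"],d["mtx"],None)[0][:,0]
def crop(uv,s,o): return (np.array(uv,float)+.5)/s-.5+np.array(o)
def tf(p,L):
    L=np.atleast_2d(np.float64(L));c,s=np.cos(p[2]),np.sin(p[2])
    return np.c_[p[0]+c*L[:,0]-s*L[:,1],p[1]+s*L[:,0]+c*L[:,1],L[:,2]]
E
cat > fit.py <<'E'
from geo import *
tc=lambda u:crop(u,3.4,(250,120)); tt=lambda u:crop(u,4,(130,170)); sc=lambda u:crop(u,3.7,(200,120)); st=lambda u:crop(u,4,(160,290))
L=np.array([[.0825,.023,.02],[.0825,-.023,.02],[-.0825,-.023,.02],[-.0825,.023,.02]])
mt=tt([[75,80],[163,70],[183,362],[90,375]]); ms=st([[88,290],[125,198],[475,282],[450,378]])
f=lambda p:np.r_[(proj("top",tf(p,L))-mt).ravel(),(proj("side",tf(p,L))-ms).ravel()]
best=min((least_squares(f,[x,y,a],loss="soft_l1") for x in(.2,.5) for y in (-.3,.3) for a in(-2,0,2)),key=lambda r:r.cost)
tr=best.x; print("tray",tr,np.round(best.fun,1))
print("free",tf(tr,[.054,0,.003]))
# unit
cap=[.10106,0,.1434]
r=.141;h=np.radians(38)
oc=np.array([[-r*np.cos(h),r*np.sin(h),.162],[-r*np.cos(h),-r*np.sin(h),.162]])
def g(p):
    a=tf([p[0],p[1],p[3]],[cap]); b=tf([p[0],p[1],p[3]+2*np.pi/3],[cap])
    o=tf(p[:3],oc); P=np.r_[a,b,o]
    # +y is 90deg ccw of +x ; unit -x points down in top image -> +x up,+y left
    return np.r_[(proj("top",P)-tc([[187,140],[213,445],[150,487],[470,468]])).ravel(),(proj("side",P)-sc([[150,243],[463,300],[488,322],[552,125]])).ravel()]
best=min((least_squares(g,[x,y,a,b],loss="soft_l1") for x in(.2,.5) for y in (-.3,.3) for a in(-2,0,2) for b in (-2,0,2)),key=lambda r:r.cost)
u=best.x; print("unit",u,np.round(best.fun.reshape(-1,2),1))
np.savez("fit.npz",tray=tr,unit=u)
# overlay
an=np.linspace(0,2*np.pi,120)
for k in T:
    im=cv2.resize(T[k]["image"],None,fx=2,fy=2,interpolation=cv2.INTER_CUBIC)
    def pl(P,c,cl=True): cv2.polylines(im,[np.int32(proj(k,P)*2+.5)],cl,c,1)
    pl(tf(u[:3],np.c_[.15*np.cos(an),.15*np.sin(an),.1+0*an]),(0,0,255))
    pl(tf(u[:3],np.c_[.141*np.cos(an),.141*np.sin(an),.162+0*an]),(255,0,255))
    pl(tf([u[0],u[1],u[3]],[[.031,.007,.217],[.031,-.007,.217],[-.031,-.007,.217],[-.031,.007,.217]]),(0,255,255))
    pl(tf(tr,L),(0,0,255))
    pl(tf(tr,np.array([[.0795,.02,.003],[.0795,-.02,.003],[.0285,-.02,.003],[.0285,.02,.003]])),(255,0,0))
    pl(tf(u[:3],[[.27-.085,.05,.127],[.27-.085,-.05,.127]]),(0,255,0))
    im=im[160:640,200:1000] if k=="top" else im[200:800,300:760]
    cv2.imwrite(f"pics/ov_{k}.png",im)
E
python3 fit.py
```

```text
tray [0.5195244  0.23058474 0.11695807] [ 0.1 -0.2 -1.6  0.1 -2.1  0.6  0.2 -0.5 -0.1 -0.4  0.2  0.1  0.4 -0.4
 -0.  -0.5]
free [[0.57315549 0.23688608 0.003     ]]
unit [ 0.55058697 -0.14121279  0.07795082  0.62169537] [[-0.8 -0.2]
 [ 0.1 -0.2]
 [-0.7  0.5]
 [ 0.1 -0.1]
 [ 0.6 -2.6]
 [-0.7 -1.8]
 [ 0.3  0.8]
 [ 0.1 -0.3]]
```

View pics/ov_top.png

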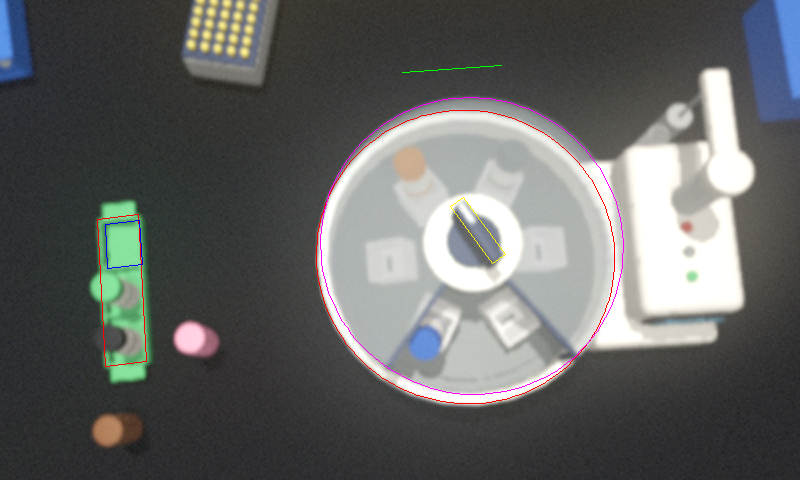

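View pics/ov_side.png

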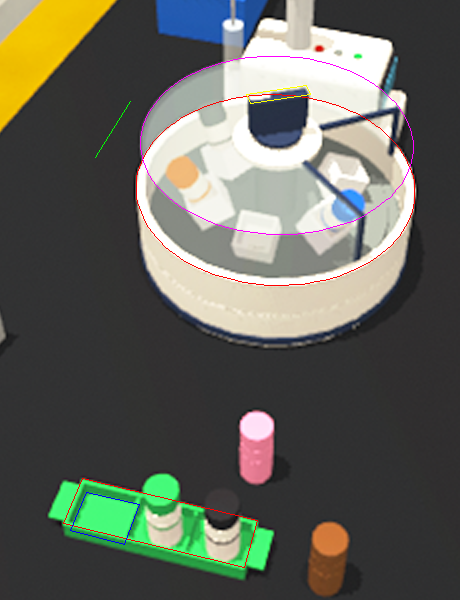

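```bash
cat >> geo.py <<'E'
F=dict(np.load("fit.npz")) if __import__("os").path.exists("fit.npz") else {}
def down(a): # tool down, jaw axis x at world yaw a
    x=np.array([np.cos(a),np.sin(a),0]);z=np.array([0,0,-1.]);return np.c_[x,np.cross(z,x),z]
E
python3 - <<'E'
from geo import *
from workcell import bot,planner
u=F["unit"];print(F)
for k in (0,1):
    a=u[3]+np.pi/2+k*np.pi
    for d in (0,2.598,-3.685): 
        q=planner.inverse_kinematics([u[0],u[1],.182],down(a+d)); print(k,d,None if q is None else np.round(q,3))
t=np.radians(25)
d=-np.array([np.cos(u[2]),np.sin(u[2]),0]); ax=d*np.sin(t)+np.array([0,0,np.cos(t)])
c=np.array([u[0],u[1],.109])+.085*d
for s in (1,-1):
    x=s*np.cross([0,0,1],d); R=np.c_[x,np.cross(-ax,x),-ax]
    for h in (0,.08,.12): 
        q=planner.inverse_kinematics(c+h*ax,R); print(s,h,None if q is None else np.round(q,3))
tr=F["tray"];p=tf(tr,[.054,0,.041])[0]
for s in (1,-1):
    for z in (.041,.2):
        q=planner.inverse_kinematics([p[0],p[1],z],down(tr[2]+s*np.pi/2)); print("tray",s,z,None if q is None else np.round(q,3))
E
```

```text
{'tray': array([0.5195244 , 0.23058474, 0.11695807]), 'unit': array([ 0.55058697, -0.14121279,  0.07795082,  0.62169537])}
0 0 [-0.271  0.331  1.631 -0.     1.18  -2.464]
0 2.598 [-0.271  0.331  1.631 -0.     1.18   1.221]
0 -3.685 [-0.271  0.331  1.631 -0.     1.18   1.221]
1 0 [-0.271  0.331  1.631 -0.     1.18   0.678]
1 2.598 [-0.271  0.331  1.631 -0.     1.18  -1.92 ]
1 -3.685 [-0.271  0.331  1.631 -0.     1.18  -1.92 ]
1 0 [-0.487  0.143  2.214  0.528  0.466  0.569]
1 0.08 [-0.542 -0.008  2.15   0.402  0.678  0.677]
1 0.12 [-0.573 -0.074  2.107  0.369  0.788  0.701]
-1 0 None
-1 0.08 [-0.542 -0.008  2.15   0.402  0.678 -2.465]
-1 0.12 [-0.573 -0.074  2.107  0.369  0.788 -2.441]
tray 1 0.041 [ 0.373  0.537  1.682 -0.     0.922 -1.314]
tray 1 0.2 [ 0.373  0.399  1.478 -0.     1.264 -1.314]
tray -1 0.041 [ 0.373  0.537  1.682 -0.     0.922  1.827]
tray -1 0.2 [ 0.373  0.399  1.478 -0.     1.264  1.827]
```

```bash
python3 - <<'E'
from geo import *
from workcell import bot,planner,vision
u=F["unit"]; R=down(u[3]+np.pi*1.5)
bot.reach([u[0],u[1],.28],R); bot.set_gripper(.05)
print(bot.observe()["time"])
d=vision.get_image("wrist"); cv2.imwrite("pics/w1.png",d["image"]); np.savez("wrist1.npz",**d)
d=vision.get_image("side"); cv2.imwrite("pics/s1.png",d["image"])
E
```

```text
3.6333
```

View pics/w1.png

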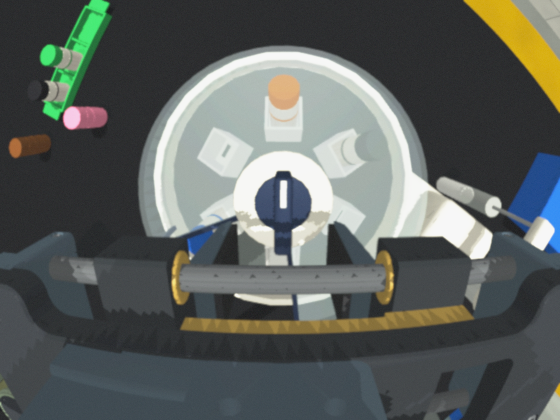

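View pics/s1.png

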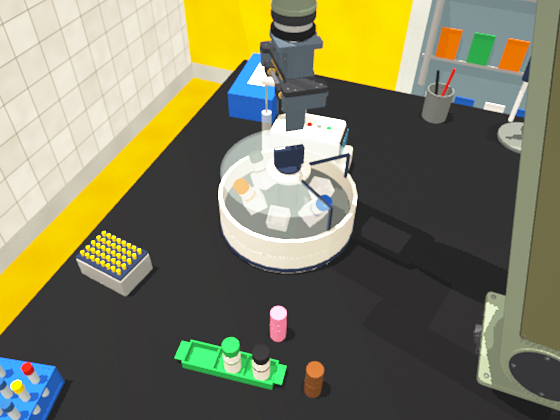

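The wrist view shows the bar (column ~283, rows 172–250) upright and centred between the fingers, with the orange bottle at (283,92). I go down, close gently and check the force.

```bash
python3 - <<'E'
from geo import *
from workcell import bot,planner,vision
u=F["unit"]; P=lambda m:(lambda o:print(m,round(o["time"],2),np.round(o["position"],4),np.round(o["force"],1),np.round(o["ft_torque"],2),round(o["grip_width"],4),np.round(o["joint_pos"],3)))(bot.observe())
print(bot.move_l([u[0],u[1],.183],speed=.12,f_stop=8)); P("down")
bot.set_gripper(.0,grasp_force=12); P("closed")
E
```

```text
False
down 4.69 [ 0.5512 -0.1413  0.1838] [-1.4  0.3  0.8] [-0.08  0.12  0.02] 0.0502 [-0.271  0.33   1.628  0.     1.182  0.678]
closed 5.34 [ 0.5509 -0.1416  0.1831] [ 0.7 -1.7 -0.4] [-0.26  0.11 -0.08] 0.014 [-0.272  0.33   1.629 -0.     1.181  0.678]
```

```bash
python3 - <<'E'
from geo import *
from workcell import bot,planner,vision
u=F["unit"]; P=lambda m:(lambda o:print(m,round(o["time"],2),np.round(o["position"],4),np.round(o["force"],1),np.round(o["ft_torque"],2),round(o["grip_width"],4),np.round(o["joint_pos"],3)))(bot.observe())
q0=np.array(bot.observe()["joint_pos"])
D=u[2]+np.pi-u[3]
for f in (.15,.5,1):
    q=q0.copy(); q[5]-=D*f; bot.move_joints(q); P(f)
    if np.linalg.norm(bot.observe()["force"])>20: break
else:
    bot.sleep(.2);P("end")
E
```

```text
0.15 5.8 [ 0.5509 -0.1415  0.1831] [-0.2 -0.7 -0.1] [-0.13  0.09  0.04] 0.0141 [-0.271  0.33   1.629 -0.     1.182  0.291]
0.5 6.67 [ 0.5507 -0.1415  0.1831] [ 0.2 -1.   0.3] [-0.01  0.21  0.05] 0.014 [-0.271  0.33   1.629 -0.     1.182 -0.619]
1 7.86 [ 0.5505 -0.1417  0.1831] [-2.8 -0.4  1.1] [0.02 0.31 0.06] 0.0139 [-2.720e-01  3.300e-01  1.629e+00 -1.000e-03  1.182e+00 -1.919e+00]
end 8.06 [ 0.5506 -0.1417  0.1831] [-2.9 -1.4  1.7] [-0.05  0.44 -0.07] 0.014 [-2.720e-01  3.300e-01  1.629e+00 -1.000e-03  1.182e+00 -1.919e+00]
```

Turned cleanly with forces under 4 N. Next I release, rise, swing clear and look.

```bash
python3 - <<'E'
from geo import *
from workcell import bot,planner,vision
u=F["unit"]
bot.set_gripper(.05); p=bot.observe()["position"]; bot.move_l([p[0],p[1],.29],speed=.2)
t=np.radians(25)
d=-np.array([np.cos(u[2]),np.sin(u[2]),0]); ax=d*np.sin(t)+np.array([0,0,np.cos(t)])
c=np.array([u[0],u[1],.109])+.085*d
x=np.cross([0,0,1],d); R=np.c_[x,np.cross(-ax,x),-ax]
bot.reach(c+.15*ax,R); print(bot.observe()["time"],bot.observe()["position"],c+.15*ax)
for n in ("side","top","wrist"):
    im=vision.get_image(n); np.savez(n+"2.npz",**im); cv2.imwrite(f"pics/{n}2.png",im["image"])
s=cv2.imread("pics/side2.png");t=cv2.imread("pics/top2.png")
cv2.imwrite("pics/s2_c.png",cv2.resize(s[120:280,200:380],None,fx=3.7,fy=3.7,interpolation=cv2.INTER_CUBIC))
cv2.imwrite("pics/t2_c.png",cv2.resize(t[120:290,250:480],None,fx=3.4,fy=3.4,interpolation=cv2.INTER_CUBIC))
E
```

```text
11.6917 [ 0.4028145  -0.15280357  0.2449096 ] [ 0.40264485 -0.15276842  0.24494617]
```

View pics/s2_c.png

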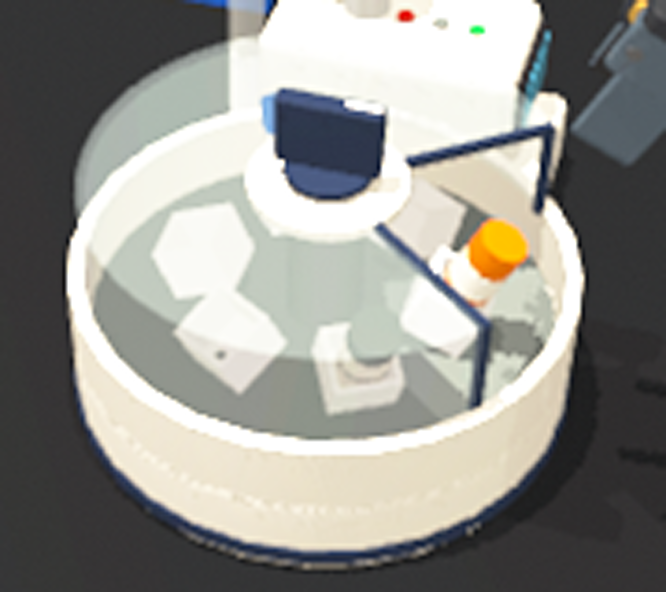

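View pics/t2_c.png

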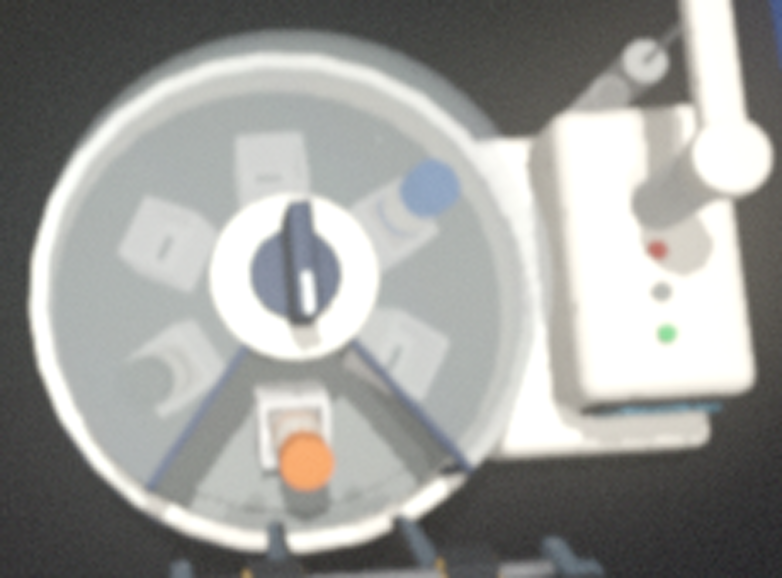

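View pics/wrist2.png

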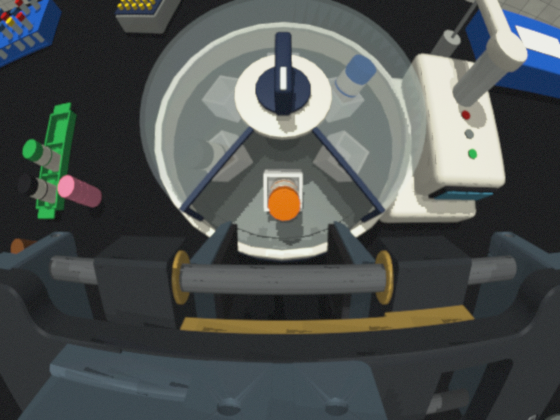

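The orange bottle stands mid-opening: top crop (306,460), side crop (503,243), wrist (284,204), in line with the finger centre at col ~283. I compare this with the prediction.

```bash
python3 - <<'E'
from geo import *
u=F["unit"]
p=tf([u[0],u[1],u[2]+np.pi],[.10106,0,.1434])
mt=crop([306,460],3.4,(250,120)); ms=crop([503,243],3.7,(200,120))
print(proj("top",p),mt,proj("side",p),ms)
Pm=[]
for k in("top","side"):
    d=T[k];Pm.append(d["mtx"]@np.c_[cv2.Rodrigues(d["rvec"])[0],d["tvec"]])
X=cv2.triangulatePoints(Pm[0],Pm[1],mt,ms);print(p,(X[:3]/X[3]).T)
E
```

```text
[[338.86505307 255.33273416]] [339.64705882 254.94117647] [[335.21863352 184.50520813]] [335.58108108 185.31081081]
[[ 0.44983385 -0.14908252  0.1434    ]] [[ 0.44993105 -0.15111766  0.13955005]]
```

```bash
cat >> geo.py <<'E'
u=F["unit"];tl=np.radians(25)
d_=-np.array([np.cos(u[2]),np.sin(u[2]),0]); ax=d_*np.sin(tl)+np.array([0,0,np.cos(tl)])
c_=np.array([u[0],u[1]-.0008,.109])+.085*d_
def P(bot,m):
    o=bot.observe();print(m,round(o["time"],2),np.round(o["position"],4),np.round(o["force"],1),np.round(o["ft_torque"],2),round(o["grip_width"],4))
E
python3 - <<'E'
from geo import *
from workcell import bot,planner,vision
bot.move_l(c_+.05*ax,speed=.15)
P(bot,"mid")
print(bot.move_l(c_+.003*ax,speed=.06,f_stop=6)); P(bot,"at")
im=vision.get_image("side")["image"]; cv2.imwrite("pics/s3.png",cv2.resize(im[120:280,200:400],None,fx=3.7,fy=3.7,interpolation=cv2.INTER_CUBIC))
E
```

```text
mid 12.66 [ 0.4451 -0.1505  0.1549] [ 0.  -0.1  1.1] [ 0.03  0.38 -0.03] 0.0498
False
at 13.59 [ 0.4647 -0.1488  0.1119] [-1.  -0.2  0.3] [-0.06  0.43  0.02] 0.0498
```

View pics/s3.png

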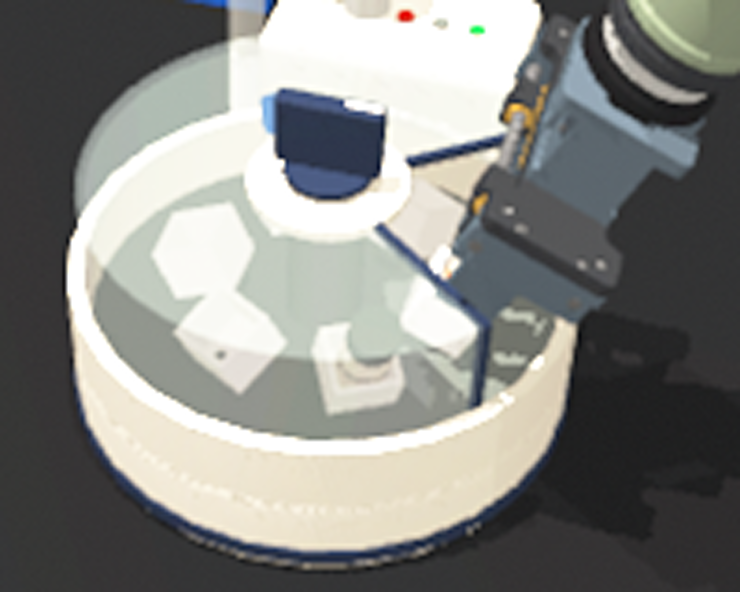

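The fingers straddle the bottle with no contact force and lie in line with its lean. I close and draw it out along the axis.

```bash
python3 - <<'E'
from geo import *
from workcell import bot,planner,vision
bot.set_gripper(0,grasp_force=25); P(bot,"closed")
for h in (.015,.045,.1):
    bot.move_l(c_+h*ax,speed=.06); P(bot,h)
for n in ("side","wrist"):
    im=vision.get_image(n)["image"]; cv2.imwrite(f"pics/{n}4.png",im)
E
```

```text
closed 14.09 [ 0.4647 -0.1488  0.1119] [0.  0.3 1.3] [-0.03  0.41  0.02] 0.0294
0.015 14.44 [ 0.4594 -0.1492  0.123 ] [ 1.2  0.3 -0. ] [-0.07  0.26 -0.04] 0.0295
0.045 15.09 [ 0.4466 -0.15    0.1498] [ 0.2  0.3 -1.4] [-0.1   0.47  0.02] 0.0298
0.1 16.16 [ 0.4236 -0.1518  0.1993] [ 0.1  0.2 -0.3] [-0.09  0.45 -0.05] 0.0294
```

View pics/side4.png

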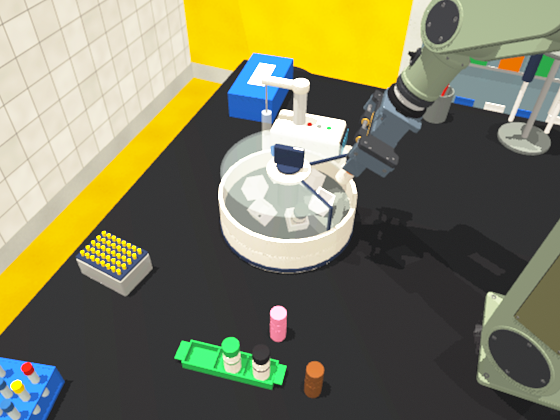

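View pics/wrist4.png

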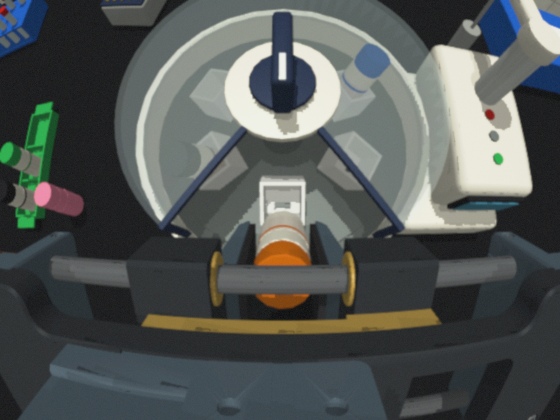

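Held at 29.4 mm, well clear of the empty pocket, and blue and grey are still seated. Now to the tray, upright.

```bash
python3 - <<'E'
from geo import *
from workcell import bot,planner,vision
tr=F["tray"];p=tf(tr,[.054,0,0])[0]
bot.move_l(c_+.17*ax,speed=.15)
R=down(tr[2]-np.pi/2)
bot.reach([p[0],p[1],.25],R); P(bot,"above")
bot.move_l([p[0],p[1],.10],speed=.12); bot.sleep(.2); P(bot,"pre")
for n in ("side","top","wrist"):
    im=vision.get_image(n)["image"]; cv2.imwrite(f"pics/{n}5.png",im)
s=cv2.imread("pics/side5.png");t=cv2.imread("pics/top5.png")
cv2.imwrite("pics/s5_c.png",cv2.resize(s[230:410,140:340],None,fx=3.3,fy=3.3,interpolation=cv2.INTER_CUBIC))
E
```

```text
above 18.48 [0.5732 0.2358 0.25  ] [-0.  -0.1 -0.6] [-0.05  0.17 -0.02] 0.0296
pre 20.07 [0.5734 0.237  0.1006] [ 0.3  0.4 -0.8] [-0.05  0.21  0.01] 0.0294
```

View pics/s5_c.png

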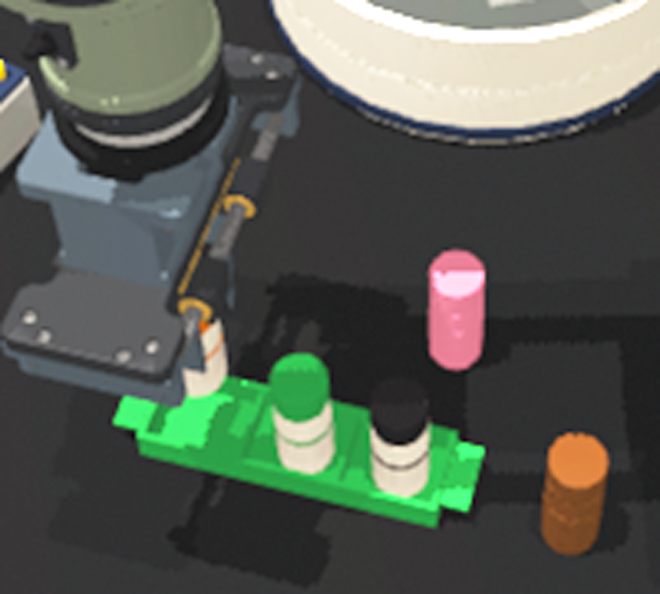

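View pics/wrist5.png

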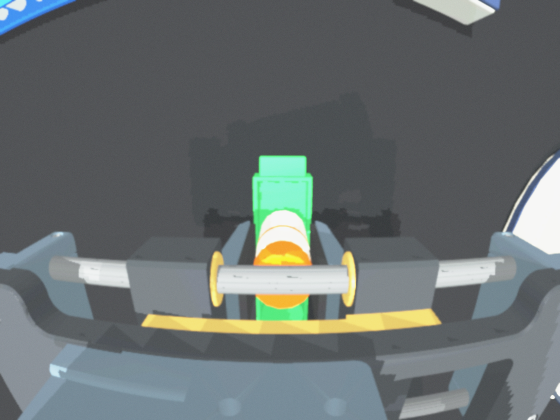

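View pics/top5.png

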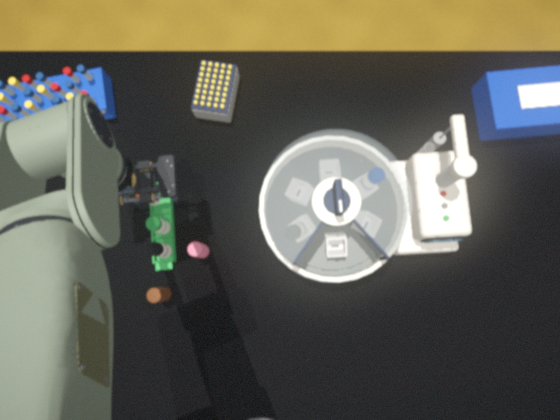

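The tray (cols 254–311) and the bottle (col 283) are aligned in the wrist view, and the bottle is upright. I lower it slowly until touch, expected at TCP z ≈ 0.044.

```bash
python3 - <<'E'
from geo import *
from workcell import bot,planner,vision
p=tf(F["tray"],[.054,0,0])[0]
print(bot.move_l([p[0],p[1],.056],speed=.06,f_stop=6)); P(bot,"a")
print(bot.move_l([p[0],p[1],.039],speed=.012,f_stop=4)); P(bot,"touch")
cv2.imwrite("pics/side6.png",cv2.resize(vision.get_image("side")["image"][230:410,140:340],None,fx=3.3,fy=3.3,interpolation=cv2.INTER_CUBIC))
cv2.imwrite("pics/wrist6.png",vision.get_image("wrist")["image"])
E
```

```text
False
a 21.11 [0.5735 0.237  0.0563] [-0.2  0.6 -1.1] [-0.02  0.19  0.01] 0.0295
True
touch 22.07 [0.5732 0.2369 0.044 ] [-0.6 -0.2  4.8] [-0.1   0.26  0.03] 0.0297
```

View pics/side6.png

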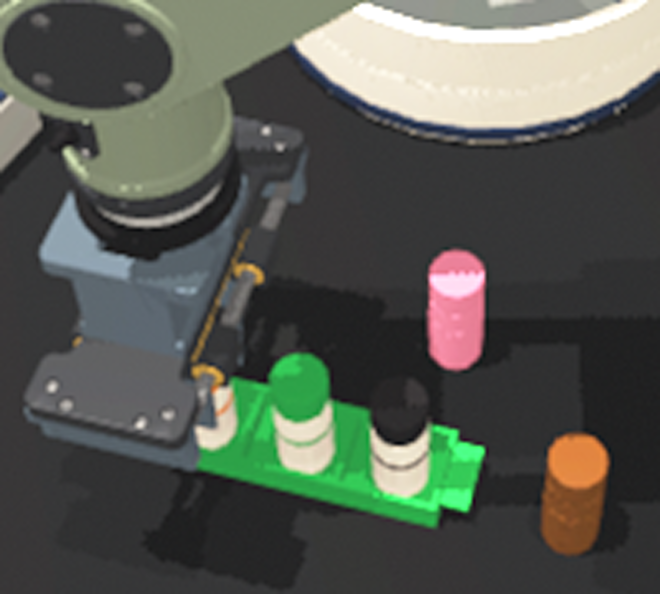

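View pics/wrist6.png

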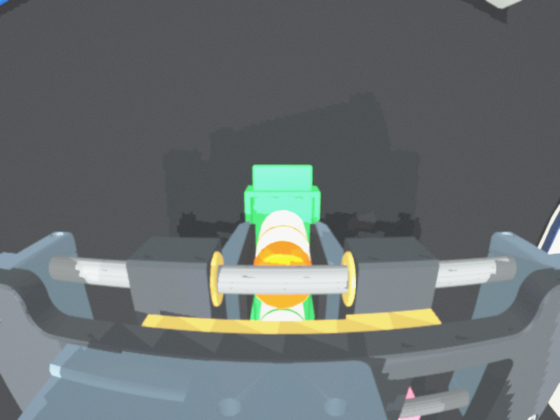

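Contact came at z = 0.0440, exactly where floor contact was expected. I release, retreat straight up and look.

```bash
python3 - <<'E'
from geo import *
from workcell import bot,planner,vision
o=bot.observe();p=o["position"]
bot.set_gripper(.05); P(bot,"open")
bot.move_l([p[0],p[1],.16],speed=.1)
bot.reach([.42,.45,.25],down(0.117-np.pi/2)); P(bot,"away")
s=vision.get_image("side")["image"]; t=vision.get_image("top")["image"]
cv2.imwrite("pics/side7.png",cv2.resize(s[290:410,160:340],None,fx=4,fy=4,interpolation=cv2.INTER_CUBIC))
a=cv2.resize(t[120:300,130:420],None,fx=2.7,fy=2.7,interpolation=cv2.INTER_CUBIC); cv2.imwrite("pics/top7.png",a)
cv2.imwrite("pics/side7f.png",s)
E
```

```text
open 22.69 [0.5724 0.2366 0.0429] [ 0.6 -0.2 -0.1] [-0.05  0.15 -0.02] 0.0499
away 25.08 [0.4206 0.449  0.2493] [-0.  -0.1 -0.6] [-0.05  0.13 -0.04] 0.0505
```

View pics/side7.png

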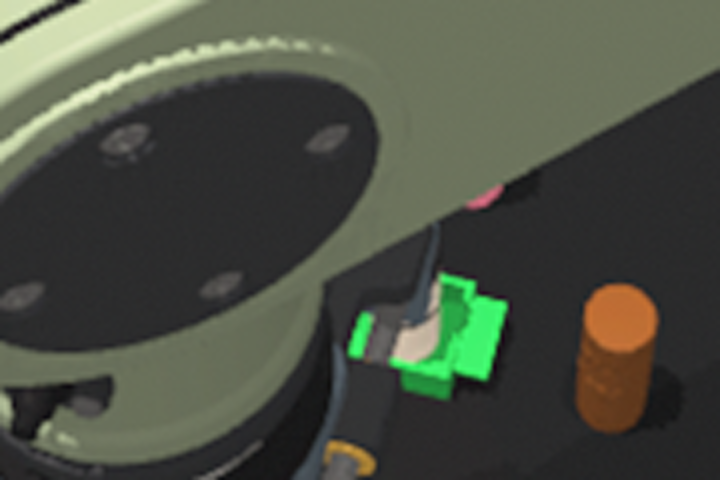

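View pics/top7.png

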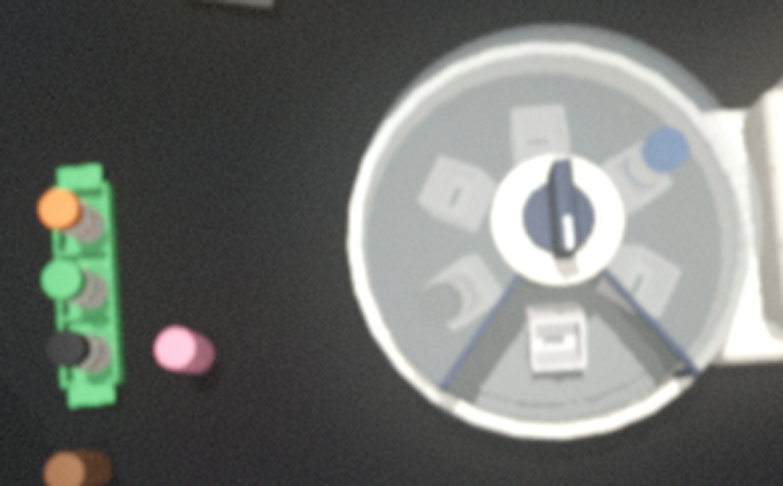

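View pics/side7f.png

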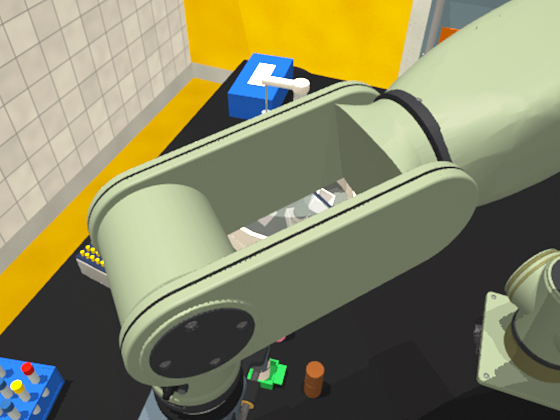

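The top view shows orange (60,208), green (62,282) and black (68,348) standing alike in the tray. Blue and grey are seated, the opening pocket is empty, and pink and brown are untouched. The arm blocks the side view, but the top view is conclusive, so I hand in.

```bash
python3 -c "
from workcell import job_done
job_done()"
```

```text
the job is handed in; nothing more can be done
```

I turned the carousel about 149° counter-clockwise by its hub bar until the orange-capped bottle stood in the middle of the opening. I then drew it out along its 25° lean, set it upright in the tray's free place, and handed the job in at about 25 s of the 64 s allowed.

- **Placing:** the bottle was lowered until it touched the floor, at the expected height (TCP z = 44 mm, change of about 5 N), and only then released. It was not dropped.
- **Forces:** the tool force readings I took stayed at about 5 N or less.
- **Last top view:** orange, green and black stand upright in the tray. Blue and grey are in their carousel pockets, the orange one's pocket is empty, and the pink and brown look-alikes have not moved.
- **Checks that fell short:** the arm blocked the last side view, so the final check rests on the top view alone. Triangulating the orange cap before the grasp differed from the model by about 2 mm sideways and 4 mm in height. I put this down to pixel reading, and the grasp itself met no resistance.

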